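# Ease up the reading board until the e-reader slides to its ledge

## Task

Set the reading board up for reading: hook the free edge of its tilting leaf from below and ease it up only until the e-reader starts to slide by itself, then hold the leaf still at that slope while the e-reader glides gently down to rest against the ledge. Do not touch the e-reader or the hearing aid case; the case, on its rubber feet, must keep its place near the top of the leaf. Leave the leaf standing at that slope on its stiff hinges, and the battery organiser and jar behind it and the flashlight on its shelf where they are.

Things in the scene. Friction and masses are not known exactly. Their poses are not given: they have to be found in the camera images.
- stand: Fixed birch stand of the reading board. Origin: centre of its underside, on the table; x points from the leaf's free edge to its hinges (towards the robot's left). Cheeks 80 mm high at y = +-150 mm, x -68 to +132 mm; between them a shelf, x -50 to +120 mm, top 27 mm up. Hinge axis along y at x = +130 mm, 85 mm up. Below x = -68 mm there is only bare table under the leaf.
- leaf (a joint): Tilt of the leaf in rad: 0 = flat on the stand (the start), grows as the free edge goes up, stop at 0.9. Friction hinges: it stays where it is left. About 10 to 16 N upward at the free edge lifts it.
- leaf_edge (a point): Middle of the lower arris of the leaf's free edge, on the robot's right. The leaf is a birch board 260 mm from hinge axis to free edge, 370 mm wide, 9 mm thick; flat, its underside is 85 mm up and its last 62 mm overhang the cheeks, clear below for fingertips. Axes turn with the leaf: x along its surface to the ledge, z out of its upper face. It moves on an arc about the hinge axis.
- ledge (a point): Middle of the foot of the ledge's inner face, on the leaf's upper surface. The ledge is a plywood lip across the leaf's hinge end, 12 mm thick and 22 mm high. Axes as for leaf_edge, from which it lies 248 mm along x and 9 mm along z.
- reader_center (a point): Centre of the e-reader: dark slab with a pale screen, 125 mm (its x, along the slope) by 170 mm (y) by 9 mm, screen up on the nearer or farther half of the leaf, its centre 150 to 165 mm from the ledge's face (62.5 mm when resting against it). Its smooth back starts to slide at a slope that differs each time, between about 14 and 25 degrees (0.24 to 0.44 rad).
- case_center (a point): Centre of the pale blue hearing aid case: rounded clamshell 64 mm (x) by 92 mm (y) by 36 mm high, on the other half of the leaf, its centre 150 to 165 mm from the ledge's face. Its rubber feet hold to a slope about 6 to 8 degrees (0.10 to 0.15 rad) steeper than the one at which the e-reader slides, whatever that is.
- organiser_center (a point): Centre of the beige battery organiser with a sliding lid, 160 x 100 x 51 mm, standing on the table beyond the ledge side of the stand. Leave alone.
- flashlight_center (a point): Centre of the small aluminium flashlight, 132 mm long, 36 mm across its head, lying on the stand's shelf under the leaf. Leave alone.
- jar_center (a point): Centre of the frosted glass jar with an aluminium cap, 82 mm across, 98 mm high, standing on the table beyond the ledge side of the stand. Leave alone.
Mind the look-alikes: they are no part of the job. What is meant by the part that bears reader_center is not brown, and is the smaller of those in its own colour.

How it is judged:
By the outcome, as a careful person would: the job done as asked, in the order asked, and still so for the second after the job is handed in, with the robot touching nothing.
It also fails if it takes over 64 s, if anything falls off the work surface, if the arm or the gripper's body presses on something with over 40 N, if the wrist force passes 120 N, or if a joint passes its speed limit or range.

## Robot

A 7-joint arm with a two-finger parallel gripper is mounted at the origin on the work surface. World frame = base frame: x ahead of the robot, y to its left, z up, the work surface at z = 0. Lengths are in m, angles in rad, forces in N, time in s.
With the tool pointing down it reaches from about 0.425 to 0.875 m from the base axis. Payload 8.4 kg.
Tool frame: the origin (TCP) lies at the very end of the fingers, on their centre line; the grasp point (between the pads) lies grip_point_offset behind it (grip_point_offset is the distance from the TCP to the grasp point, in m); z points along the fingers, y is the line along which they close (so a half turn about z gives the same grasp; the last joint's range is limited). The gripper opens to 87 mm and grips with 3 to 60 N. Pads are 19 mm wide; open, the fingers measure 117 mm over their backs; the gripper's body (75 mm by 190 mm) begins 51 mm behind the grasp point.
Start: joints at [-1.367, 0.333, 0.04, 1.465, -0.013, 1.343, -0.059], TCP at [0.194, 0.62, 0.223] pointing down, gripper open.
Joint ranges: [-2.58, 2.58], [-0.38, 2.09], [-1.3, 1.39], [0.25, 2.4], [-1.5, 4.64], [0.08, 2.09], [-2.65, 2.65]. Speed limits (rad/s): [2.22, 2.22, 2.79, 2.79, 3.14, 3.14, 3.14].

## Interface

Orientations are given as [roll, pitch, yaw] about the fixed x, y, z axes, in that order (R = Rz(yaw) Ry(pitch) Rx(roll)).
In Python, from rig import sense, capture, calibration, close_job, look_for, cut_out, pinpoint, grip_point_offset gives the robot as it stands.
- The arm moves only by the tool jog_arm, never from a script. Its argument "moves" is text: rows parted by semicolons, each of 4 numbers parted by spaces: the shift along the tool's x, y, z in m, then the turn about the tool's z in rad. In form: tx ty tz spin; .... A call has 1 to 5 rows; each row is the pose to reach, as a shift and turn from the pose commanded when the call began, along the tool's axes at that moment; what a row does not reach only later rows make up. A row lasts 1/12 s, in which the tool goes at most 41.7 mm and 7.16 degrees, less where a joint would pass 70% of its speed; a pose out of reach is approached as far as the arm can. A call with a gripper value outside its range is refused whole. "jaw" is the opening in per cent of the stroke, from 0 (shut) to 100 (fully open), set as the call begins (left out, the last holds). The fingers move at their own pace and stop on an object; "force" is the grip in N (left out, the last holds). Time passes only in rows, so rows that repeat a pose let the fingers close. It gives the time, the measured TCP pose, the force, the opening and the grip force at its end, in the units of the state.
- sense(): the state, without advancing time (a new reading comes with each control period).
- capture(name): name is "side" or "top"; returns (picture, depth): 420x560x3 uint8, red, green, blue; 420x560 float32, m along the optical axis (not along the pixel's ray), 0 where there is no reading.
- calibration(name): a dict with "mtx" (3x3 intrinsics, pixels), "pose" (4x4, takes a point from camera to world coordinates). Camera axes: x right, y up, looking along -z (the intrinsics and any distortion apply to the point x, -y, -z); pixel columns grow to the right and rows downward; lengths in m; the calibration is good to about 2 mm. A picture is of the moment at which its call begins. calibration takes no time and is no camera call.
- close_job(): hands the job in; it is judged then, once.
Trained networks look in the newest picture that a camera, given by its name, has taken for a name from the list of things; names that differ only in an ending like _2 or _b are one class to them, and where a whole thing is asked for, a point or a joint stands for the part that bears it (a point fixed in the world has none). Each returns a list of dicts, best first, with "score" (0 to 1); they miss things now and then, are a little off and sometimes report something else, mostly with a low value. They report only what shows in the picture. A call takes as long as a camera call. They do not tell look-alikes from the thing itself.
- look_for(camera, query): "bbox" ([left, top, right, bottom] in pixels, round what is visible of it).
- cut_out(camera, query): "pixels" (420x560 bool, what is visible of it) and "bbox" ([left, top, right, bottom] in pixels, round what is visible of it).
- pinpoint(camera, query): "point" ([column, row] in pixels: a listed point, or the origin of a listed thing).
The state is a dict: "clock": time; "q": joint angles; "dq": joint speeds; "joint_torque": joint torques, N m; "ee_pos": TCP position; "orientation": TCP orientation; "wrist_force": force on the tool from outside, world axes, zero at the start; "torque": the same for the moment, N m; "opening": finger opening in m; "grasp_force": force on a finger pad.
Only numpy, scipy, OpenCV 4.12 (cv2) and the standard library are available. Lean on these libraries where they do the work, as an engineer would, in place of code of your own. Each camera call takes 0.05 s, during which the arm holds its last target. There are 200 camera calls.

## Working session

There is one attempt and no reset: what is moved stays moved. The work goes in short steps, Python scripts to look and compute and a tool call to move; the robot and the scene stay as the last step left them, time stands still between calls to the robot, and variables do not carry over. Pictures are saved under pics/ and viewed, at most 10 in all, crops included, and the job is handed in when it is done.

Besides the shell and the picture viewer there is one more tool, called after "Emit:" as a command line: name --argument value ..., lists and objects as JSON in quotes. jog_arm: Moves the arm, as the interface text tells. Its arguments: {"type":"object","properties":{"moves":{"type":"string"},"jaw":{"type":"number"},"force":{"type":"number"}},"required":["moves"]}

```bash
mkdir -p pics; ls; python3 - <<'E'
from rig import *
import cv2,numpy as np
print(sense(),grip_point_offset)
for n in("side","top"):
    p,d=capture(n); cv2.imwrite(f"pics/{n}0.png",p[:,:,::-1]); np.save(f"{n}0.npy",d)
    c=calibration(n);print(n,c)
    for q in("stand","leaf_edge","ledge","reader_center","case_center","organiser_center","jar_center","flashlight_center"):
        print(q,[(np.round(r["point"]),round(r["score"],2)) for r in pinpoint(n,q)][:4])
E
```

```text
pics
{'clock': 0.0, 'q': array([-1.36722793,  0.33394943,  0.03986544,  1.46628709, -0.01337705,
        1.34327307, -0.05849393]), 'dq': array([ 9.71013640e-04, -7.51786560e-04, -1.51966489e-03, -8.39901702e-05,
        6.32300652e-04, -3.29434064e-03,  5.21940479e-04]), 'joint_torque': array([ 3.28303840e-04, -6.56330681e+01,  1.33599076e+00, -4.03825343e+01,
       -5.94902085e-02,  4.41420428e-02,  1.94091290e-04]), 'ee_pos': array([0.19369802, 0.61997694, 0.22162651]), 'orientation': array([-3.13994664e+00,  1.33050021e-04,  2.83882611e+00]), 'wrist_force': array([-0.18550008, -0.19770382, -0.38525413]), 'torque': array([0.04278754, 0.02017793, 0.02402421]), 'grasp_force': 0.0, 'opening': 0.08662450531618215} 0.0187
side {'mtx': array([[390.31580196,   0.        , 284.6881629 ],
       [  0.        , 390.31580196, 205.05105515],
       [  0.        ,   0.        ,   1.        ]]), 'pose': array([[-7.31615186e-01,  3.76662951e-01, -5.68211441e-01,
         1.12561947e-01],
       [-6.81717627e-01, -4.04899315e-01,  6.09358369e-01,
         5.23315591e-01],
       [-5.45702053e-04
[... 724 characters left out ...]
[-9.69468585e-04,  9.92961188e-01, -1.18436223e-01,
         4.39647404e-01],
       [-9.99571698e-01,  2.50186258e-03,  2.91575138e-02,
         1.00238731e-01],
       [ 2.92485907e-02,  1.18413764e-01,  9.92533476e-01,
         9.62543057e-01],
       [ 0.00000000e+00,  0.00000000e+00,  0.00000000e+00,
         1.00000000e+00]])}
stand [(array([293., 180.]), 0.88)]
leaf_edge [(array([348., 188.]), 0.71), (array([320., 138.]), 0.57)]
ledge [(array([242., 152.]), 0.69)]
reader_center [(array([386., 292.]), 0.9), (array([266., 309.]), 0.81), (array([300., 210.]), 0.58)]
case_center []
organiser_center [(array([209., 110.]), 0.68)]
jar_center [(array([179., 172.]), 0.97)]
flashlight_center []
```

View pics/side0.png

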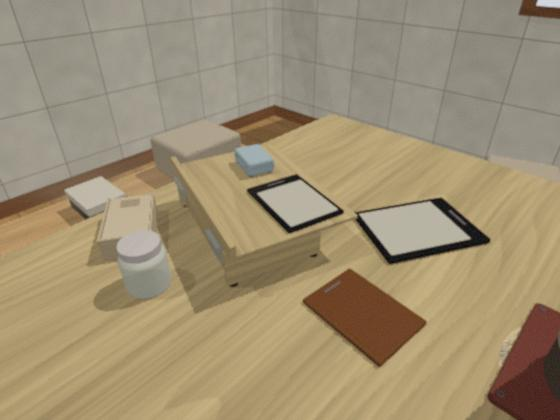

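View pics/top0.png

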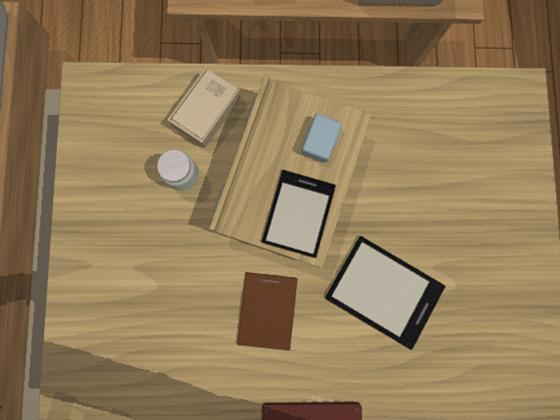

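The e-reader candidates are the black slab on the leaf, top (300,213) / side (292,201); the larger black one on the table, top (386,292) / side (420,228); and the brown one, top (268,310) / side (364,312). The one on the leaf fits: it isn't brown and is the smaller of the two black ones. I'll confirm that in a crop and measure the leaf.

```bash
cat > h.py <<'E'
import numpy as np,cv2
from rig import *
def cloud(n,d):
    c=calibration(n);K=c["mtx"];v,u=np.mgrid[:420,:560]
    P=np.stack([(u-K[0,2])/K[0,0]*d,-(v-K[1,2])/K[1,1]*d,-d,np.ones_like(d)],-1)
    return (P@c["pose"].T)[...,:3]
def proj(n,P):
    c=calibration(n);K=c["mtx"];P=np.atleast_2d(P)
    q=(np.c_[P,np.ones(len(P))]@np.linalg.inv(c["pose"]).T)[:,:3]*[1,-1,-1]
    return (q@K.T)[:,:2]/q[:,2:]
E
python3 - <<'E'
from h import *
for n in("top","side"):
    d=np.load(n+"0.npy");W=cloud(n,d)
    r=(W[...,2]>.075)&(W[...,2]<.16)&(d>0)
    k,l,s,_=cv2.connectedComponentsWithStats(r.astype(np.uint8))
    tu,tv=(290,120) if n=="top" else (220,200)
    i=l[tv,tu];m=l==i;P=W[m];print(n,s[i])
    (c,wh,a)=R=cv2.minAreaRect(P[:,:2].astype(np.float32));print(c,wh,a);print(cv2.boxPoints(R))
    print("z",np.percentile(P[:,2],[1,10,50,90,99]))
    pl=m&(W[...,2]<.1);Q=W[pl];A=np.c_[Q[:,:2],np.ones(len(Q))];print("plane",np.linalg.lstsq(A,Q[:,2],rcond=None)[0])
    for q in("reader_center","case_center","leaf"):
        for o in cut_out(n,q)[:3]:
            M=o["pixels"];X=W[M&(d>0)];R=cv2.minAreaRect(X[:,:2].astype(np.float32));print(q,round(o["score"],2),o["bbox"],np.round(R[0],3),np.round(R[1],3),round(R[2],1),np.median(X[:,2]))
im=cv2.imread("pics/top0.png");cv2.imwrite("pics/crop.png",cv2.resize(im[60:370,180:470],None,fx=1.9,fy=1.9))
E
```

```text
top [  209    75   162   193 18935]
(0.6441973447799683, 0.05097445845603943) (0.2706473469734192, 0.37019965052604675) 71.33164978027344
[[ 0.42552042 -0.0179809 ]
 [ 0.77624285 -0.136478  ]
 [ 0.86287427  0.11992982]
 [ 0.51215184  0.23842692]]
z [0.09012786 0.09236061 0.09507482 0.11459076 0.1311615 ]
plane [-0.00102449 -0.00228944  0.09473063]
reader_center 0.83 [327.6, 239.1, 444.5, 348.4] [ 0.368 -0.18 ] [0.238 0.178] 59.4 0.01298334679359503
reader_center 0.78 [264.3, 167.7, 334.7, 255.5] [0.545 0.034] [0.126 0.171] 74.6 0.10323442871209698
reader_center 0.7 [232.3, 268.8, 298.9, 354.5] [0.323 0.102] [0.129 0.177] 84.1 0.009049131413116807
leaf 0.84 [210.2, 74.5, 368.1, 264.3] [0.666 0.042] [0.295 0.417] 71.4 0.09412553557008196
side [  170   144   187   118 12623]
(0.644323468208313, 0.05147168040275574) (0.2713817358016968, 0.3725753128528595) 71.32230377197266
[[ 0.4243924  -0.01741547]
 [ 0.7773461  -0.13673058]
 [ 0.86425453  0.12035883]
 [ 0.51130086  0.23967394]]
z [0.08262671 0.09216779 0.09397591 0.11398997 0.12952787]
plane [-0.00189604 -0.00883006  0.09471444]
reader_center 0.72 [353.0, 197.8, 488.7, 262.4] [ 0.371 -0.189] [0.255 0.193] 59.3 0.012364317453840923
reader_center 0.58 [304.5, 268.4, 428.9, 368.8] [0.324 0.1  ] [0.134 0.17 ] 83.6 0.00860830067196755
reader_center 0.56 [246.0, 173.1, 345.1, 233.6] [0.551 0.028] [0.136 0.184] 73.8 0.10249801983156998
case_center 0.75 [235.2, 147.8, 273.6, 178.5] [ 0.707 -0.025] [0.091 0.092] 67.5 0.12726190991232694
leaf 0.79 [171.9, 143.4, 358.4, 260.2] [ 0.9   -0.088] [0.352 0.947] 71.3 0.09338710000853709
```

View pics/crop.png

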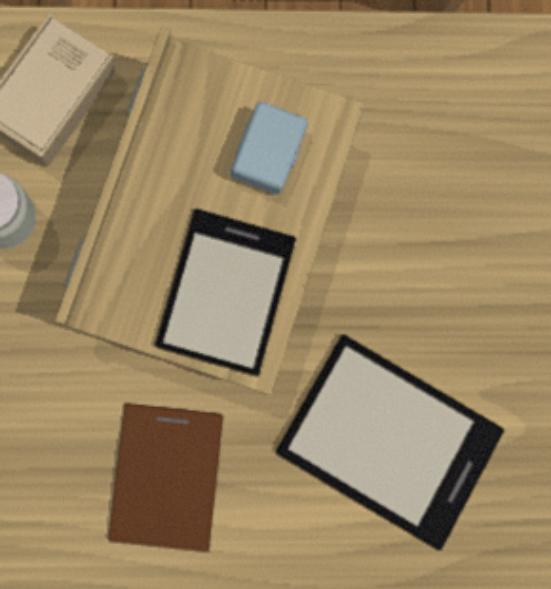

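The crop shows the e-reader at about crop (228,290), the smaller of the two black ones, on the near half of the leaf. The case is at about crop (270,147), on the far half. I'll drive over to the free-edge side first and then look at the gripper.

Emit:
jog_arm --moves "-0.034 -0.019 -0.012 0; -0.068 -0.038 -0.024 0; -0.102 -0.057 -0.036 0; -0.136 -0.076 -0.048 0; -0.17 -0.095 -0.05 0" --jaw 0

```text
clock: 1.62
ee_pos: [0.3292, 0.4782, 0.275]
orientation: [3.138, 0.001, 2.839]
wrist_force: [1.1, 1.1, 0.6]
opening: 0.0616
grasp_force: 0.0
```

Emit:
jog_arm --moves "-0.034 -0.019 0 0; -0.068 -0.038 0 0; -0.102 -0.057 0 0; -0.136 -0.076 0 0; -0.17 -0.095 0 0"

```text
clock: 2.03
ee_pos: [0.4627, 0.336, 0.2729]
orientation: [3.141, 0.0, 2.839]
wrist_force: [0.4, 1.0, -0.8]
opening: 0.0282
grasp_force: 0.0
```

Emit:
jog_arm --moves "-0.03 -0.02 0 0; -0.05 -0.05 0 0; -0.065 -0.085 0 0; -0.08 -0.12 0 0; -0.095 -0.155 0 0"

```text
clock: 2.45
ee_pos: [0.5062, 0.1595, 0.2726]
orientation: [3.141, 0.0, 2.839]
wrist_force: [1.3, 0.2, 0.5]
opening: 0.002
grasp_force: 0.0
```

Emit:
jog_arm --moves "-0.015 -0.036 0 0; -0.03 -0.072 0 0; -0.045 -0.108 0 0; -0.06 -0.144 0 0; -0.075 -0.18 0 0"

```text
clock: 2.87
ee_pos: [0.5239, -0.0347, 0.2729]
orientation: [3.141, 0.001, 2.839]
wrist_force: [1.0, 0.2, 0.6]
opening: 0.0004
grasp_force: 0.0
```

Emit:
jog_arm --moves "-0.02 -0.035 0 0; -0.04 -0.07 0 0; -0.06 -0.105 0 0; -0.075 -0.135 0 0; -0.083 -0.147 0 0.023"

```text
clock: 3.28
ee_pos: [0.5586, -0.2035, 0.2729]
orientation: [-3.139, 0.001, 2.811]
wrist_force: [-1.0, -0.7, -0.1]
opening: 0.0004
grasp_force: 0.0
```

```bash
python3 - <<'E'
from h import *
s=sense();print(s["clock"],s["ee_pos"],s["orientation"],s["q"])
a,_=capture("side");b,_=capture("top")
tp=proj("side",s["ee_pos"])[0];print(tp,proj("top",s["ee_pos"]))
x,y=int(tp[0]),int(tp[1])
c=a[max(0,y-150):y+90,max(0,x-110):x+110,::-1]
c=cv2.resize(c,None,fx=2,fy=2,interpolation=cv2.INTER_CUBIC)[:560]
cv2.imwrite("pics/g1.png",c);print(c.shape,max(0,y-150),max(0,x-110))
cv2.imwrite("pics/side1.png",a[:,:,::-1])
E
```

```text
3.2833 [ 0.55861583 -0.20351666  0.27290793] [-3.13945982e+00  1.08436010e-03  2.81057200e+00] [-0.33111612  0.22907777  0.72727019  1.56015241 -0.15145349  1.40961995
  1.64711089]
[363.96017642  85.35597004] [[438.08336599 194.31668093]]
(350, 440, 3) 0 253
```

View pics/g1.png

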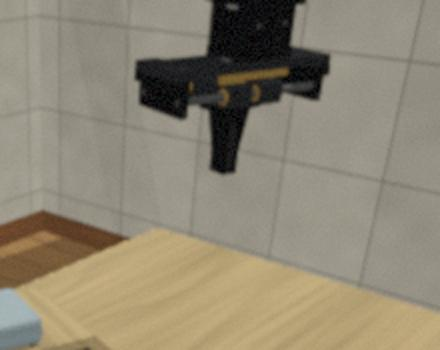

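No up-facing step shows on the gripper: the fingers end at about crop (223,170) and taper towards the tip along their closing axis. The tool stays pointing down, so I'll press a flat, untapered finger side against the free edge and carry it up along its arc. That needs a quarter turn.

Emit:
jog_arm --moves "0 0 0 -0.12; 0 0 0 -0.24; 0 0 0 -0.36; 0 0 0 -0.48; 0 0 0 -0.6"

```text
clock: 3.8
ee_pos: [0.5597, -0.1958, 0.2726]
orientation: [3.141, 0.0, -2.859]
wrist_force: [-0.5, 0.4, -0.5]
opening: 0.0004
grasp_force: 0.0
```

```bash
python3 - <<'E'
from h import *
s=sense();print(s["clock"],s["ee_pos"],s["orientation"],s["q"])
E
```

```text
3.8 [ 0.5597146  -0.19580446  0.27256619] [ 3.14075680e+00  2.21464736e-04 -2.85939510e+00] [-0.27555753  0.21624416  0.6415605   1.56031799 -0.13129298  1.40876375
  2.22907868]
```

Emit:
jog_arm --moves "0 0 0 0.12; 0 0 0 0.24; 0 0 0 0.36; 0 0 0 0.48; 0 0 0 0.6"

```text
clock: 4.22
ee_pos: [0.5597, -0.1958, 0.2726]
orientation: [3.141, -0.0, 2.812]
wrist_force: [0.1, -0.4, 0.4]
opening: 0.0007
grasp_force: 0.0
```

Emit:
jog_arm --moves "0 0 0 0.12; 0 0 0 0.24; 0 0 0 0.36; 0 0 0 0.48; 0 0 0 0.6"

```text
clock: 4.63
ee_pos: [0.5598, -0.1957, 0.2725]
orientation: [3.141, -0.001, 2.212]
wrist_force: [0.4, 0.1, -0.5]
opening: 0.0003
grasp_force: 0.0
```

Emit:
jog_arm --moves "0 0 0 0.12; 0 0 0 0.24; 0 0 0 0.36; 0 0 0 0.48; 0 0 0 0.6"

```text
clock: 5.05
ee_pos: [0.5597, -0.1958, 0.2725]
orientation: [-3.142, -0.001, 1.612]
wrist_force: [0.2, -0.1, -0.0]
opening: 0.0007
grasp_force: 0.0
```

Emit:
jog_arm --moves "0 0 0 0.12; 0 0 0 0.24; 0 0 0 0.36; 0 0 0 0.379; 0 0 0 0.379"

```text
clock: 5.47
ee_pos: [0.5597, -0.1963, 0.2724]
orientation: [-3.141, -0.001, 1.241]
wrist_force: [-0.2, -0.4, -1.2]
opening: 0.0004
grasp_force: 0.0
```

Emit:
jog_arm --moves "0 0 0.04 0; 0 0 0.08 0; 0 0 0.12 0; 0 0 0.16 0; 0 0 0.205 0"

```text
clock: 5.88
ee_pos: [0.5597, -0.1969, 0.0694]
orientation: [3.141, -0.001, 1.242]
wrist_force: [0.7, 0.5, -0.1]
opening: 0.0001
grasp_force: 0.0
```

Emit:
jog_arm --moves "0.03 0 0 0; 0.06 0 0 0; 0.085 0 0 0; 0.1 0 0 0; 0.106 0 0 0"

```text
clock: 6.3
ee_pos: [0.5951, -0.0941, 0.0707]
orientation: [-3.141, -0.001, 1.244]
wrist_force: [0.2, 0.3, 0.1]
opening: 0.0007
grasp_force: 0.0
```

Emit:
jog_arm --moves "0.003 0 0 0; 0.006 0 0 0; 0.009 0 0 0; 0.012 0 0 0; 0.012 0 0 0"

```text
clock: 6.72
ee_pos: [0.5979, -0.0874, 0.0711]
orientation: [3.141, 0.001, 1.236]
wrist_force: [-1.3, -0.3, 0.2]
opening: 0.0004
grasp_force: 0.0
```

Emit:
jog_arm --moves "0.001 0 0 0; 0.002 0 0 0; 0.003 0 0 0; 0.004 0 0 0; 0.004 0 0 0"

```text
clock: 7.13
ee_pos: [0.598, -0.0872, 0.071]
orientation: [-3.142, 0.005, 1.233]
wrist_force: [-5.3, -11.9, 2.2]
opening: 0.0005
grasp_force: 6.1
```

Emit:
jog_arm --moves "0.001 0 0 0; 0.002 0 0 0; 0.003 0 0 0; 0.004 0 0 0; 0.004 0 0 0"

```text
clock: 7.55
ee_pos: [0.598, -0.0871, 0.0711]
orientation: [-3.141, 0.008, 1.23]
wrist_force: [-8.8, -20.3, 4.0]
opening: 0.0007
grasp_force: 11.1
```

Emit:
jog_arm --moves "0.002 0 0 0; 0.004 0 0 0; 0.006 0 0 0; 0.008 0 0 0; 0.01 0 0 0"

```text
clock: 7.97
ee_pos: [0.5981, -0.0867, 0.0711]
orientation: [-3.141, 0.019, 1.223]
wrist_force: [-21.3, -47.4, 9.2]
opening: 0.0004
grasp_force: 26.0
```

Emit:
jog_arm --moves "0 0 -0.002 0; 0 0 -0.004 0; 0 0 -0.006 0; 0 0 -0.008 0; 0 0 -0.01 0"

```text
clock: 8.38
ee_pos: [0.598, -0.0865, 0.0795]
orientation: [-3.14, 0.019, 1.223]
wrist_force: [-11.6, -44.3, -8.2]
opening: 0.0005
grasp_force: 22.5
```

```bash
cat >> h.py <<'E'
X=np.array([.320,.947,0]);Y=np.array([-.947,.320,0]);Z=np.array([0,0,1.]);H=np.array([.601,-.077,.085])+.26*X
def look():
    """leaf tilt from side depth; reader/case position along the leaf from the free edge"""
    s=sense();p,d=capture("side");W=cloud("side",d)-H
    x,y,z=W@X,W@Y,W@Z
    hsv=cv2.cvtColor(p,cv2.COLOR_RGB2HSV)
    m=(d>0)&(abs(y)<.17)&(x>-.24)&(x<-.03)
    # bare-wood leaf points only, robust fit z = a - x tan(th)
    wood=m&(hsv[...,1]>60)&(hsv[...,0]<40)&(hsv[...,2]>90)&(z>-.01)
    wood&=((y<-.15)&(y>-.178))|((y>.145)&(y<.178))|((x>-.10))
    th=0
    for i in range(8):
        n=z*np.cos(th)+x*np.sin(th)  # height above hinge, normal to the leaf
        w=wood&(abs(n-.009)<(.03 if i<3 else .006)) if i else wood
        c=np.polyfit(x[w],z[w],1);th=np.arctan(-c[0])
    n=z*np.cos(th)+x*np.sin(th);u=z*np.sin(th)*1-x*np.cos(th)  # u: from hinge to free edge
    blue=(hsv[...,0]>85)&(hsv[...,0]<125)&(hsv[...,1]>50)&(n>.02)&(abs(y)<.18)&(u>0)&(u<.26)&(d>0)
    dark=(p.max(2)<75)&(n>.0)&(n<.035)&(y>-.08)&(y<.18)&(u>0)&(u<.25)&(d>0)
    k,l,st,_=cv2.connectedComponentsWithStats(dark.astype(np.uint8));i=1+st[1:,4].argmax()
    dk=l==i
    r=lambda a:np.round(np.percentile(a,[2,50,98])*1e3,1)
    f=s["wrist_force"]
    cc=cv2.minAreaRect(np.c_[u[dk],y[dk]].astype(np.float32))
    print("t",round(s["clock"],2),"th",round(th,4),"n0",round(1e3*np.median(n[w]),1),"reader u",r(u[dk]),"rect",np.round(cc[0],4),"case u",r(u[blue]),"y",r(blue.any() and y[blue]),"N",round(-f@X,1),"Fz",round(f[2],1),"tcp",np.round(s["ee_pos"],4))
    return p
E
python3 -c "
from h import *
p=look();cv2.imwrite('pics/side2.png',p[:,:,::-1])"
```

```text
t 8.38 th 0.0328 n0 8.2 reader u [108.4 147.5 230.7] rect [0.1706 0.0894] case u [222.  245.5 258.8] y [-78.6  27.3  92.4] N 45.7 Fz -8.2 tcp [ 0.598  -0.0865  0.0795]
```

View pics/side2.png

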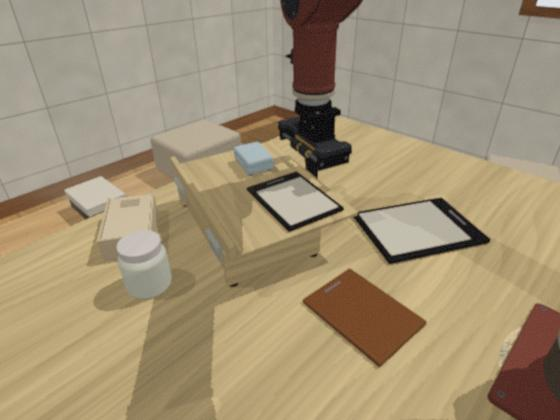

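The picture shows the leaf lifting: tilt is about 0.033 rad with the finger at its edge near (315,165), and the e-reader and case are unmoved. I'll continue up along the arc.

Emit:
jog_arm --moves "0.0002 0 -0.004 0; 0.0005 0 -0.008 0; 0.0008 0 -0.012 0; 0.0012 0 -0.016 0; 0.0016 0 -0.02 0"

```text
clock: 8.85
ee_pos: [0.5986, -0.0848, 0.0998]
orientation: [-3.14, 0.019, 1.223]
wrist_force: [-12.4, -41.9, -6.5]
opening: 0.0005
grasp_force: 22.0
```

Emit:
jog_arm --moves "0.0006 0 -0.004 0; 0.0011 0 -0.008 0; 0.0017 0 -0.012 0; 0.0024 0 -0.016 0; 0.0031 0 -0.02 0"

```text
clock: 9.27
ee_pos: [0.5997, -0.0816, 0.1201]
orientation: [-3.14, 0.018, 1.222]
wrist_force: [-14.6, -41.4, -2.3]
opening: 0.0003
grasp_force: 21.8
```

```bash
sed -i 's/blue=(/blue=(hsv[...,2]>90)\&(/; s/(n<.035)&(y>-.08)/(n<.025)\&(y>-.02)/' h.py; python3 -c "
from h import *
p=look()"
```

```text
Traceback (most recent call last):
  File "h.py", line 34, in look
    print("t",round(s["clock"],2),"th",round(th,4),"n0",round(1e3*np.median(n[w]),1),"reader u",r(u[dk]),"rect",np.round(cc[0],4),"case u",r(u[blue]),"y",r(blue.any() and y[blue]),"N",round(-f@X,1),"Fz",round(f[2],1),"tcp",np.round(s["ee_pos"],4))
                                                                                                                                           ~^^^^^^^^^
  File "h.py", line 31, in <lambda>
    r=lambda a:np.round(np.percentile(a,[2,50,98])*1e3,1)
                        ~~~~~~~~~~~~~^^^^^^^^^^^^^
IndexError: index -1 is out of bounds for axis 0 with size 0
```

```bash
python3 - <<'E'
from h import *
p,d=capture("side");cv2.imwrite("pics/side3.png",p[:,:,::-1]);np.save("s3.npy",d)
o=cut_out("side","case_center");print([(a["score"],a["bbox"]) for a in o])
hsv=cv2.cvtColor(p,cv2.COLOR_RGB2HSV);W=cloud("side",d)-H
if o: m=o[0]["pixels"];print(np.median(hsv[m],0),np.median(W[m]@np.c_[X,Y,Z],0))
print(sense()["ee_pos"])
E
sed -i 's/r=lambda a:np/r=lambda a:np.size(a)>1 and np/' h.py; python3 -c "
from h import *
p=look()"
```

```text
[(0.88, [232.3, 131.9, 269.9, 168.1]), (0.18, [168.9, 125.2, 355.4, 260.5])]
[ 94.  24. 172.] [-0.14878398 -0.05952278  0.07087646]
[ 0.59974958 -0.08144994  0.12065719]
t 9.42 th 0.1933 n0 8.4 reader u [109.  153.8 232.3] rect [0.1712 0.0891] case u False y False N 44.9 Fz 4.9 tcp [ 0.5997 -0.0814  0.1207]
```

View pics/side3.png

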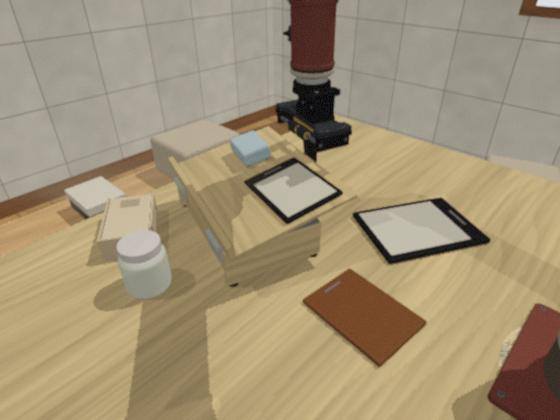

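Tilt is 0.193 rad, with the e-reader around (293,188) and the case around (250,148), both still. From here I'll use smaller steps.

Emit:
jog_arm --moves "0.0004 0 -0.002 0; 0.0008 0 -0.004 0; 0.0012 0 -0.006 0; 0.0017 0 -0.008 0; 0.0021 0 -0.01 0"

```text
clock: 9.88
ee_pos: [0.6004, -0.0795, 0.1302]
orientation: [-3.14, 0.018, 1.222]
wrist_force: [-15.2, -41.3, -0.5]
opening: 0.0003
grasp_force: 21.8
```

```bash
sed -i 's/(hsv\[...,1\]>50)&(n>.02)&(abs(y)<.18)/(hsv[...,1]>14)\&(n>.018)\&(n<.06)\&(y>-.15)\&(y<-.02)/' h.py; python3 -c "
from h import *
p=look()"
```

```text
t 9.88 th 0.2298 n0 8.5 reader u [108.4 154.5 232.2] rect [0.1709 0.0896] case u [132.7 161.2 192.1] y [-122.1  -59.9  -39.4] N 44.0 Fz -0.5 tcp [ 0.6004 -0.0795  0.1302]
```

Emit:
jog_arm --moves "0.0002 0 -0.001 0; 0.0005 0 -0.002 0; 0.0007 0 -0.003 0; 0.001 0 -0.004 0; 0.001 0 -0.004 0"

```text
clock: 10.35
ee_pos: [0.6008, -0.0784, 0.1344]
orientation: [-3.14, 0.018, 1.223]
wrist_force: [-17.1, -40.6, 1.9]
opening: 0.0006
grasp_force: 21.9
```

```bash
python3 -c "
from h import *
p=look()"
```

```text
t 10.35 th 0.2468 n0 8.5 reader u [109.1 155.7 232.4] rect [0.1713 0.0889] case u [132.7 161.3 191.5] y [-122.1  -59.   -39.1] N 43.9 Fz 1.9 tcp [ 0.6008 -0.0784  0.1344]
```

Emit:
jog_arm --moves "0.0002 0 -0.001 0; 0.0005 0 -0.002 0; 0.0007 0 -0.003 0; 0.0007 0 -0.003 0; 0.0007 0 -0.003 0"

```text
clock: 10.82
ee_pos: [0.6011, -0.0777, 0.1374]
orientation: [-3.14, 0.018, 1.223]
wrist_force: [-16.9, -40.3, 2.8]
opening: 0.0004
grasp_force: 21.8
```

```bash
python3 -c "
from h import *
p=look()"
```

```text
t 10.82 th 0.2593 n0 8.5 reader u [109.1 155.9 232.4] rect [0.1713 0.0894] case u [132.7 161.8 192. ] y [-122.   -59.6  -39.2] N 43.6 Fz 2.8 tcp [ 0.6011 -0.0777  0.1374]
```

Emit:
jog_arm --moves "0.0003 0 -0.001 0; 0.0006 0 -0.002 0; 0.0008 0 -0.003 0; 0.0008 0 -0.003 0; 0.0008 0 -0.003 0"

```text
clock: 11.28
ee_pos: [0.6013, -0.0768, 0.1404]
orientation: [-3.14, 0.018, 1.223]
wrist_force: [-16.8, -39.8, 3.3]
opening: 0.0002
grasp_force: 21.7
```

```bash
python3 -c "
from h import *
p=look()"
```

```text
t 11.28 th 0.2713 n0 8.5 reader u [108.8 155.8 232.5] rect [0.1711 0.0896] case u [133.1 162.2 192.3] y [-122.7  -59.2  -39.5] N 43.0 Fz 3.3 tcp [ 0.6013 -0.0768  0.1404]
```

Emit:
jog_arm --moves "0.0003 0 -0.001 0; 0.0006 0 -0.002 0; 0.0009 0 -0.003 0; 0.0009 0 -0.003 0; 0.0009 0 -0.003 0"

```text
clock: 11.75
ee_pos: [0.6016, -0.076, 0.1435]
orientation: [-3.14, 0.018, 1.223]
wrist_force: [-16.9, -40.3, 2.8]
opening: 0.0003
grasp_force: 21.7
```

```bash
python3 -c "
from h import *
p=look()"
```

```text
t 11.75 th 0.2838 n0 8.5 reader u [109.1 156.6 232.7] rect [0.1708 0.089 ] case u [132.8 161.9 191.8] y [-123.5  -59.5  -39.4] N 43.6 Fz 2.8 tcp [ 0.6016 -0.076   0.1435]
```

Emit:
jog_arm --moves "0.0003 0 -0.001 0; 0.0006 0 -0.002 0; 0.0009 0 -0.003 0; 0.0009 0 -0.003 0; 0.0009 0 -0.003 0"

```text
clock: 12.22
ee_pos: [0.6019, -0.0751, 0.1465]
orientation: [-3.14, 0.017, 1.222]
wrist_force: [-17.9, -40.7, 3.7]
opening: 0.0006
grasp_force: 21.7
```

```bash
python3 -c "
from h import *
p=look()"
```

```text
t 12.22 th 0.2956 n0 8.6 reader u [109.4 157.4 233. ] rect [0.1709 0.0891] case u [132.8 162.  191.8] y [-123.7  -58.7  -38.9] N 44.3 Fz 3.7 tcp [ 0.6019 -0.0751  0.1465]
```

Emit:
jog_arm --moves "0.0003 0 -0.001 0; 0.0006 0 -0.002 0; 0.0009 0 -0.003 0; 0.0009 0 -0.003 0; 0.0009 0 -0.003 0"

```text
clock: 12.68
ee_pos: [0.6023, -0.0742, 0.1496]
orientation: [-3.139, 0.017, 1.223]
wrist_force: [-17.4, -38.9, 2.6]
opening: -0.0
grasp_force: 21.6
```

```bash
python3 -c "
from h import *
p=look()"
```

```text
t 12.68 th 0.3082 n0 8.5 reader u [109.3 157.9 232.6] rect [0.1708 0.0891] case u [133.  162.3 192.7] y [-124.2  -59.8  -39.2] N 42.4 Fz 2.6 tcp [ 0.6023 -0.0742  0.1496]
```

Emit:
jog_arm --moves "0.0003 0 -0.001 0; 0.0007 0 -0.002 0; 0.001 0 -0.003 0; 0.001 0 -0.003 0; 0.001 0 -0.003 0"

```text
clock: 13.15
ee_pos: [0.6026, -0.0732, 0.1526]
orientation: [-3.139, 0.017, 1.223]
wrist_force: [-18.0, -38.7, 4.8]
opening: 0.0006
grasp_force: 21.6
```

```bash
python3 -c "
from h import *
p=look()"
```

```text
t 13.15 th 0.321 n0 8.5 reader u [109.2 156.8 232.5] rect [0.1715 0.0891] case u [132.8 162.3 192.2] y [-123.3  -58.8  -39.3] N 42.4 Fz 4.8 tcp [ 0.6026 -0.0732  0.1526]
```

Emit:
jog_arm --moves "0.0003 0 -0.001 0; 0.0007 0 -0.002 0; 0.001 0 -0.003 0; 0.001 0 -0.003 0; 0.001 0 -0.003 0"

```text
clock: 13.62
ee_pos: [0.603, -0.0722, 0.1556]
orientation: [-3.139, 0.017, 1.222]
wrist_force: [-18.3, -39.6, 6.5]
opening: 0.0006
grasp_force: 21.6
```

```bash
python3 -c "
from h import *
p=look()"
```

```text
t 13.62 th 0.3334 n0 8.6 reader u [109.2 158.2 232.8] rect [0.1711 0.0894] case u [132.9 162.4 192. ] y [-123.7  -58.7  -39.2] N 43.3 Fz 6.5 tcp [ 0.603  -0.0722  0.1556]
```

Emit:
jog_arm --moves "-0.0005 0 -0.001 0; -0.001 0 -0.002 0; -0.0015 0 -0.003 0; -0.002 0 -0.003 0; -0.002 0 -0.003 0"

```text
clock: 14.08
ee_pos: [0.6032, -0.0714, 0.1585]
orientation: [-3.14, 0.014, 1.225]
wrist_force: [-14.7, -33.0, 2.7]
opening: 0.0006
grasp_force: 17.8
```

```bash
python3 -c "
from h import *
p=look()"
```

```text
t 14.08 th 0.3449 n0 8.6 reader u [109.3 158.5 232.4] rect [0.1708 0.089 ] case u [133.2 162.7 192.7] y [-123.   -59.1  -39.1] N 36.0 Fz 2.7 tcp [ 0.6032 -0.0714  0.1585]
```

Emit:
jog_arm --moves "0 0 -0.001 0; 0 0 -0.002 0; 0 0 -0.003 0; 0 0 -0.003 0; 0 0 -0.003 0"

```text
clock: 14.55
ee_pos: [0.6036, -0.0704, 0.1615]
orientation: [-3.14, 0.013, 1.226]
wrist_force: [-14.3, -30.3, 1.9]
opening: 0.0005
grasp_force: 16.5
```

```bash
python3 -c "
from h import *
p=look()"
```

```text
t 14.55 th 0.3569 n0 8.6 reader u [109.4 159.4 232.8] rect [0.1714 0.0894] case u [133.4 162.7 192.6] y [-123.7  -58.4  -39.2] N 33.2 Fz 1.9 tcp [ 0.6036 -0.0704  0.1615]
```

Emit:
jog_arm --moves "0.0003 0 -0.001 0; 0.0007 0 -0.002 0; 0.001 0 -0.003 0; 0.001 0 -0.003 0; 0.001 0 -0.003 0"

```text
clock: 15.02
ee_pos: [0.6039, -0.0693, 0.1646]
orientation: [-3.14, 0.013, 1.226]
wrist_force: [-13.7, -29.5, 2.4]
opening: 0.0007
grasp_force: 16.3
```

```bash
python3 -c "
from h import *
p=look()"
```

```text
t 15.02 th 0.3697 n0 8.7 reader u [109.5 160.5 232.7] rect [0.1713 0.0895] case u [133.2 162.9 192.5] y [-123.3  -59.2  -39. ] N 32.3 Fz 2.4 tcp [ 0.6039 -0.0693  0.1646]
```

Emit:
jog_arm --moves "0.0003 0 -0.001 0; 0.0007 0 -0.002 0; 0.001 0 -0.003 0; 0.001 0 -0.003 0; 0.001 0 -0.003 0"

```text
clock: 15.48
ee_pos: [0.6043, -0.0681, 0.1675]
orientation: [-3.14, 0.013, 1.226]
wrist_force: [-14.3, -29.2, 2.6]
opening: 0.0007
grasp_force: 16.0
```

```bash
python3 -c "
from h import *
p=look()"
```

```text
t 15.48 th 0.383 n0 8.6 reader u [109.6 160.6 232.8] rect [0.1712 0.0888] case u [133.6 162.9 192.6] y [-122.8  -58.5  -38.8] N 32.3 Fz 2.6 tcp [ 0.6043 -0.0681  0.1675]
```

Emit:
jog_arm --moves "0.0003 0 -0.001 0; 0.0007 0 -0.002 0; 0.001 0 -0.003 0; 0.001 0 -0.003 0; 0.001 0 -0.003 0"

```text
clock: 15.95
ee_pos: [0.6048, -0.0669, 0.1706]
orientation: [-3.14, 0.012, 1.226]
wrist_force: [-14.3, -28.6, 3.5]
opening: 0.0005
grasp_force: 15.7
```

```bash
python3 -c "
from h import *
p=look()"
```

```text
t 15.95 th 0.3944 n0 8.7 reader u [109.6 160.7 232.5] rect [0.1712 0.0891] case u [133.6 163.1 192.9] y [-123.5  -59.5  -39.4] N 31.7 Fz 3.5 tcp [ 0.6048 -0.0669  0.1706]
```

Emit:
jog_arm --moves "0.0003 0 -0.001 0; 0.0007 0 -0.002 0; 0.001 0 -0.003 0; 0.001 0 -0.003 0; 0.001 0 -0.003 0"

```text
clock: 16.42
ee_pos: [0.6052, -0.0657, 0.1736]
orientation: [-3.14, 0.012, 1.226]
wrist_force: [-12.5, -28.1, 3.0]
opening: 0.0004
grasp_force: 15.3
```

```bash
python3 -c "
from h import *
p=look()"
```

```text
t 16.42 th 0.4077 n0 8.7 reader u [109.6 160.8 232.6] rect [0.1712 0.0889] case u [133.9 163.3 192.8] y [-122.6  -57.6  -39.3] N 30.6 Fz 3.0 tcp [ 0.6052 -0.0657  0.1736]
```

Emit:
jog_arm --moves "0.0004 0 -0.001 0; 0.0008 0 -0.002 0; 0.0011 0 -0.0025 0; 0.0011 0 -0.0025 0; 0.0011 0 -0.0025 0"

```text
clock: 16.88
ee_pos: [0.6055, -0.0647, 0.1761]
orientation: [-3.14, 0.012, 1.226]
wrist_force: [-14.2, -28.0, 2.7]
opening: 0.0002
grasp_force: 15.3
```

```bash
python3 -c "
from h import *
p=look()"
```

```text
t 16.88 th 0.4181 n0 8.7 reader u [109.7 161.  232.6] rect [0.1712 0.0885] case u [134.  163.5 193.4] y [-123.3  -58.7  -39. ] N 31.1 Fz 2.7 tcp [ 0.6055 -0.0647  0.1761]
```

Emit:
jog_arm --moves "0.0004 0 -0.001 0; 0.0008 0 -0.002 0; 0.0011 0 -0.0025 0; 0.0011 0 -0.0025 0; 0.0011 0 -0.0025 0"

```text
clock: 17.35
ee_pos: [0.6059, -0.0636, 0.1786]
orientation: [-3.14, 0.012, 1.226]
wrist_force: [-13.7, -27.4, 4.0]
opening: 0.0004
grasp_force: 15.2
```

```bash
python3 -c "
from h import *
p=look()"
```

```text
t 17.35 th 0.4285 n0 8.7 reader u [106.8 158.3 229. ] rect [0.168  0.0894] case u [134.  163.6 192.9] y [-123.4  -57.9  -39.1] N 30.3 Fz 4.0 tcp [ 0.6059 -0.0636  0.1786]
```

The reader has moved 3 mm, so it is starting to slide at θ≈0.428. I'll hold the leaf still here.

Emit:
jog_arm --moves "0 0 0 0; 0 0 0 0; 0 0 0 0; 0 0 0 0; 0 0 0 0"

```text
clock: 17.82
ee_pos: [0.6059, -0.0636, 0.1786]
orientation: [-3.14, 0.012, 1.226]
wrist_force: [-14.7, -26.9, 2.4]
opening: 0.0007
grasp_force: 15.2
```

```bash
python3 -c "
from h import *
p=look()"
```

```text
t 17.82 th 0.4283 n0 8.8 reader u [ 90.9 143.7 212.4] rect [0.1518 0.0901] case u [134.1 163.6 193.2] y [-122.6  -57.6  -39.2] N 30.2 Fz 2.4 tcp [ 0.6059 -0.0636  0.1786]
```

Emit:
jog_arm --moves "0 0 0 0; 0 0 0 0; 0 0 0 0; 0 0 0 0; 0 0 0 0"

```text
clock: 18.28
ee_pos: [0.6059, -0.0636, 0.1786]
orientation: [-3.14, 0.012, 1.226]
wrist_force: [-12.9, -27.2, 3.2]
opening: 0.0004
grasp_force: 15.2
```

```bash
python3 -c "
from h import *
p=look()"
```

```text
t 18.28 th 0.4288 n0 8.8 reader u [ 62.  115.5 182.2] rect [0.1222 0.0902] case u [133.9 163.6 192.9] y [-123.3  -57.8  -39.2] N 29.9 Fz 3.2 tcp [ 0.6059 -0.0636  0.1786]
```

Emit:
jog_arm --moves "0 0 0 0; 0 0 0 0; 0 0 0 0; 0 0 0 0; 0 0 0 0"

```text
clock: 18.75
ee_pos: [0.6059, -0.0636, 0.1786]
orientation: [-3.14, 0.012, 1.226]
wrist_force: [-12.8, -28.8, 3.4]
opening: 0.0004
grasp_force: 15.2
```

```bash
python3 -c "
from h import *
p=look()"
```

```text
t 18.75 th 0.429 n0 8.7 reader u [ 18.4  74.2 139.2] rect [0.0796 0.0908] case u [134.2 163.7 193. ] y [-123.2  -58.   -39.2] N 31.4 Fz 3.4 tcp [ 0.6059 -0.0636  0.1786]
```

Emit:
jog_arm --moves "0 0 0 0; 0 0 0 0; 0 0 0 0; 0 0 0 0; 0 0 0 0"

```text
clock: 19.22
ee_pos: [0.6059, -0.0636, 0.1786]
orientation: [-3.14, 0.012, 1.226]
wrist_force: [-13.7, -27.0, 3.4]
opening: 0.0006
grasp_force: 15.2
```

Emit:
jog_arm --moves "0 0 0 0; 0 0 0 0; 0 0 0 0; 0 0 0 0; 0 0 0 0"

```text
clock: 19.63
ee_pos: [0.6059, -0.0636, 0.1786]
orientation: [-3.14, 0.012, 1.226]
wrist_force: [-13.9, -27.5, 4.1]
opening: 0.0005
grasp_force: 15.2
```

```bash
python3 -c "
from h import *
p=look()"
```

```text
t 19.63 th 0.429 n0 8.7 reader u [ 13.4  68.1 133.8] rect [0.0733 0.0894] case u [134.  163.3 192.8] y [-122.7  -58.5  -39.2] N 30.5 Fz 4.1 tcp [ 0.6059 -0.0636  0.1786]
```

The reader has come to rest against the ledge and the case hasn't moved. Now I'll back off slowly.

Emit:
jog_arm --moves "-0.003 0 0 0; -0.006 0 0 0; -0.009 0 0 0; -0.012 0 0 0; -0.015 0 0 0"

```text
clock: 20.1
ee_pos: [0.605, -0.0665, 0.1789]
orientation: [-3.141, -0.001, 1.236]
wrist_force: [0.1, 0.3, -0.5]
opening: 0.0003
grasp_force: 0.0
```

Emit:
jog_arm --moves "-0.01 0 0 0; -0.025 0 0 0; -0.045 0 0 0; -0.065 0 0 0; -0.08 0 0 0"

```text
clock: 20.52
ee_pos: [0.5777, -0.1447, 0.1792]
orientation: [3.141, 0.0, 1.235]
wrist_force: [0.3, -0.5, -0.0]
opening: 0.0006
grasp_force: 0.0
```

Emit:
jog_arm --moves "0 0 -0.02 0; 0 0 -0.04 0; 0 0 -0.05 0; 0 0 -0.05 0; 0 0 -0.05 0"

```text
clock: 20.93
ee_pos: [0.579, -0.142, 0.2288]
orientation: [3.141, -0.0, 1.237]
wrist_force: [-0.5, 0.5, -0.8]
opening: 0.0003
grasp_force: 0.0
```

```bash
python3 -c "
from h import *
p=look();cv2.imwrite('pics/end.png',p[:,:,::-1])"
```

```text
t 20.93 th 0.429 n0 8.6 reader u [ 12.9  64.9 133.7] rect [0.073  0.0895] case u [134.  163.7 193.4] y [-122.5  -58.6  -39.3] N -0.3 Fz -0.8 tcp [ 0.579  -0.142   0.2288]
```

View pics/end.png

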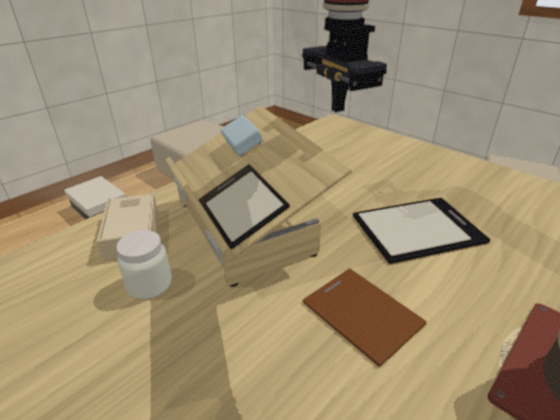

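The leaf stands at 0.429 rad. The e-reader rests against the ledge around (243,205), the case is in place at (241,135), and the gripper is clear at (340,70). I'm handing in.

```bash
python3 -c "
from rig import *
print(close_job())"
```

```text
the job is handed in; nothing more can be done
None
```

The job is handed in: the leaf stands by itself at about 0.43 rad, the e-reader slid down to rest against the ledge, and the case kept its place; the edge was lifted by a finger pressed against its face, not hooked from below, because the tool can only point down.

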